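Load the trophy print jig and hold the datum block in its corner

TASK

Load the print jig: first nudge the white and the yellow block straight back until both lie flat and flush against the long blue fence in one even line, clear of the corner. Only then bring the turquoise block from the table, lay it flat on the jig's bed in the corner with a long side along the blue fence, and press it firmly against the fence and the red end stop at once. Finish while still holding it pressed against both stops with the gripper, the other two blocks still in line and everything else left where it was.

Things in the scene. Friction and masses are not known exactly. Their poses are not given: they have to be found in the camera images.
- jig: Fixed print jig: a flat dark grey metal bed 8 mm thick, bolted to the table. Origin on the table (bed underside), z up; the bed reaches x -100 to +70 mm, y -165 to +165 mm in this frame. Its +x side, away from the robot, carries the blue fence, its -y end the red end stop. The jig stands at a different place and yaw each time.
- fence: Long blue stop bar fixed on the jig along the bed's whole far edge, 15 mm (x) by 330 mm (y), standing only 14 mm above the bed (top 22 mm above the table). Origin at the centre of its underside; axes parallel to the jig's. Its working face, towards the robot, is at jig x = +50 mm: a block flush on it has its origin at jig x = +25 mm.
- end_stop: Short red stop bar fixed on the jig square to the fence at its -y end, 120 mm (x) by 15 mm (y), 14 mm above the bed (top 22 mm above the table). Origin at the centre of its underside; axes parallel to the jig's. Its working face is at jig y = -150 mm: a block flush on it has its origin at jig y = -115 mm.
- corner (a point): The inner corner where the working faces of fence and end stop meet, on the bed's top (8 mm above the table); at jig x +50, y -150 mm.
- turquoise_block: Turquoise acrylic trophy block, 50 mm (its x) by 70 mm (its y) by 40 mm high, about 165 g (may differ by a third), plain on all sides, dry and not slippery, so it drags on the bed if pressed down; origin at the centre of its underside, z up. Starts flat on the table on the robot's left, beside the jig.
- white_block: White acrylic trophy block, 50 mm (its x) by 70 mm (its y) by 40 mm high, about 165 g (may differ by a third), plain on all sides, dry and not slippery, so it drags on the bed if pressed down; origin at the centre of its underside, z up. Starts flat on the jig's bed, off the fence and crooked by up to 0.3 rad.
- yellow_block: Yellow acrylic trophy block, 50 mm (its x) by 70 mm (its y) by 40 mm high, about 165 g (may differ by a third), plain on all sides, dry and not slippery, so it drags on the bed if pressed down; origin at the centre of its underside, z up. Starts flat on the jig's bed, off the fence and crooked by up to 0.3 rad; white and yellow may swap places.
- tape: Bystander, to be left alone: roll of cream masking tape lying flat, 90 mm across, 25 mm high.
- cleaner: Bystander, to be left alone: white and green bottle of cleaner, 70 mm across, 190 mm high.
- ink: Bystander, to be left alone: blue ink jar, 50 mm across, 90 mm high.
- rule: Bystander, to be left alone: brass straightedge lying flat, 30 x 300 x 5 mm.
- screwdriver: Bystander, to be left alone: screwdriver lying on the table.
- squeegee: Bystander, to be left alone: orange plastic squeegee lying flat, 100 x 70 x 10 mm.
- offcut: Bystander, to be left alone: card-coloured board offcut lying flat, 60 x 110 x 10 mm.
There are look-alikes about, which are no part of the job. Of the things shaped like the turquoise_block, the turquoise one is meant. There is more than one size of the white_block; the one meant has the size given above.

How it is judged:
On the way:
1. white and yellow block flush against the blue fence, in line and at rest, while the turquoise block is still away from the jig's corner (x of white_block in the frame of jig between 0.0215 and 0.028 m and z of each of white_block, yellow_block in the frame of jig below 0.011 m and angle between the x axis of each of white_block, yellow_block and the x axis of jig, either way round below 0.05 rad and angle between each of white_block, yellow_block's own z axis and vertical below 0.06 rad and y of each of white_block, yellow_block in the frame of jig below 0.165 m and linear speed of each of white_block, yellow_block below 0.01 m/s and x of yellow_block in the frame of jig between 0.0215 and 0.028 m and horizontal distance between turquoise_block and corner above 0.12 m), for 0.2 s.
At the end, for the whole second after the job is handed in: All three blocks at rest, flat on the bed, flush on the fence (within 3 mm, 0.05 rad); the turquoise one also flush on the end stop (within 3 mm), pressing on fence and end stop with over 1.5 N each and held by the fingers (over 1 N) (x of white_block in the frame of jig between 0.0215 and 0.028 m and z of each of white_block, yellow_block, turquoise_block in the frame of jig below 0.011 m and angle between the x axis of each of white_block, yellow_block, turquoise_block and the x axis of jig, either way round below 0.05 rad and angle between each of white_block, yellow_block, turquoise_block's own z axis and vertical below 0.06 rad and y of each of white_block, yellow_block, turquoise_block in the frame of jig below 0.165 m and linear speed of each of white_block, yellow_block, turquoise_block below 0.01 m/s and x of yellow_block in the frame of jig between 0.0215 and 0.028 m and x of turquoise_block in the frame of jig between 0.0215 and 0.028 m and y of turquoise_block in the frame of jig between -0.118 and -0.1115 m and contact force between turquoise_block and fence above 1.5 N and contact force between turquoise_block and end_stop above 1.5 N and contact force between the fingers and turquoise_block above 1 N); the arm keeps its last pose, push and grip.
It fails at once if a bystander (tape, bottle, jar, straightedge, screwdriver, squeegee, offcut) moved more than 20 mm (distance of any of tape, cleaner, ink, rule, screwdriver, squeegee, offcut from where it was at the start of the episode above 0.02 m).
It also fails if it takes over 64 s, if anything falls off the work surface, if the arm or the gripper's body presses on something with over 40 N, if the wrist force passes 120 N, or if a joint passes its speed limit or range.

ROBOT

A 6-joint arm with a two-finger parallel gripper is mounted at the origin on the work surface. World frame = base frame: x ahead of the robot, y to its left, z up, the work surface at z = 0. Lengths are in m, angles in rad, forces in N, time in s.
With the tool pointing down it reaches from about 0.375 to 0.975 m from the base axis. Payload 3.8 kg.
Tool frame: the origin (TCP) lies at the very end of the fingers, on their centre line; the grasp point (between the pads) lies 19 mm behind it; z points along the fingers, y is the line along which they close (so a half turn about z gives the same grasp; the last joint's range is limited). The gripper opens to 85 mm and grips with 20 to 120 N. Pads are 22 mm wide; open, the fingers measure 114 mm over their backs; the gripper's body (76 mm by 85 mm) begins 54 mm behind the grasp point. The pads swing forward as they close: fully open they stand 13 mm farther back than shut.
Start: joints at [-1.234, 0.264, 1.604, -0, 1.274, -0.037], TCP at [0.246, -0.628, 0.231] pointing down, gripper open.
Joint ranges: [-2.63, 2.63], [-0.94, 2.18], [0.31, 2.57], [-1.31, 4.45], [0, 2.66], [-2.55, 2.55]. Speed limits (rad/s): [2.57, 2.57, 3.14, 3.14, 3.14, 3.14].

INTERFACE

Orientations are given as a unit quaternion [w, x, y, z].
In Python, from bench import manip, cams, nets gives the robot as it stands. The module is installed in compiled form; this text tells all that it offers.
- The arm moves only by the tool apply_moves, never from a script. Its argument "motion" is a list of rows, each an object of numbers: "ax", "ay", "az": the turn, a rotation vector about the tool's x, y, z in degrees; "tx", "ty", "tz": the shift along the tool's x, y, z in m; "jaw": the closure, from -1 (fully open) to 1 (shut). A call has 1 to 12 rows; each row is the pose to reach, as a shift and turn from the pose commanded when the call began, along the tool's axes at that moment; what a row does not reach only later rows make up. A row lasts 1/12 s, in which the tool goes at most 41.7 mm and 7.16 degrees, less where a joint would pass 70% of its speed; a pose out of reach is approached as far as the arm can. A call with a gripper value outside its range is refused whole. The fingers move at their own pace and stop on an object; "grip_force" is the grip in N (left out, the last holds). Time passes only in rows, so rows that repeat a pose let the fingers close. It gives the time, the measured TCP pose, the force, the opening and the grip force at its end, in the units of the state.
- manip.state(): the state, without advancing time (a new reading comes with each control period).
- cams.read_camera(name): name is "scene" or "top" or "wrist"; returns the picture (420x560x3 uint8, red, green, blue); there is no depth.
- cams.camera_params(name): a dict with "vertical_fov" (degrees; the focal length in pixels is half the picture's height over the tangent of half this angle, whatever the lens; pixels are square), "cx", "cy" (the principal point, pixels), "extrinsics" (4x4, takes a point from camera to world coordinates). Camera axes: x right, y up, looking along -z (the intrinsics and any distortion apply to the point x, -y, -z); pixel columns grow to the right and rows downward; lengths in m; the calibration is good to about 2 mm. A picture is of the moment at which its call begins: read the wrist's pose just before it. camera_params takes no time and is no camera call; for the wrist camera it gives the pose at the moment of the call.
- manip.sign_off(): hands the job in; it is judged then, once.
Trained networks look in the newest picture that a camera, given by its name, has taken for a name from the list of things; names that differ only in an ending like _2 or _b are one class to them, and where a whole thing is asked for, a point or a joint stands for the part that bears it (a point fixed in the world has none). Each returns a list of dicts, best first, with "confidence" (0 to 1); they miss things now and then, are a little off and sometimes report something else, mostly with a low value. They report only what shows in the picture. A call takes as long as a camera call. They do not tell look-alikes from the thing itself.
- nets.recognise(camera, name): "bbox" ([left, top, right, bottom] in pixels, round what is visible of it).
- nets.cut_out(camera, name): "region" (420x560 bool, what is visible of it) and "bbox" ([left, top, right, bottom] in pixels, round what is visible of it).
- nets.place_of(camera, name): "position" ([row, column] in pixels: a listed point, or the origin of a listed thing).
The state is a dict: "clock": time; "joint_positions": joint angles; "joint_vel": joint speeds; "tau": joint torques, N m; "tcp_pos": TCP position; "tcp_rot": TCP orientation; "force": force on the tool from outside, world axes, zero at the start; "wrist_torque": the same for the moment, N m; "finger_gap": opening from 0.0 (shut) to 1.0 (fully open); "finger_force": force on a finger pad.
Only numpy, scipy, OpenCV 4.12 (cv2) and the standard library are available. Lean on these libraries where they do the work, as an engineer would, in place of code of your own. Each camera call takes 0.05 s, during which the arm holds its last target. There are 200 camera calls.

## Working session

There is one attempt and no reset: what is moved stays moved. The work goes in short steps, Python scripts to look and compute and a tool call to move; the robot and the scene stay as the last step left them, time stands still between calls to the robot, and variables do not carry over. Pictures are saved under pics/ and viewed, at most 13 in all, crops included, and the job is handed in when it is done.

Besides the shell and the picture viewer there is one more tool, called after ">>>" in YAML: its name, and indented under it one key for each argument. apply_moves: Moves the arm, as the interface text tells. Its arguments: {"type":"object","properties":{"motion":{"type":"array","items":{"type":"object","properties":{"ax":{"type":"number"},"ay":{"type":"number"},"az":{"type":"number"},"tx":{"type":"number"},"ty":{"type":"number"},"tz":{"type":"number"},"jaw":{"type":"number"}}}},"grip_force":{"type":"number"}},"required":["motion"]}

```bash
mkdir -p pics; ls; python3 - <<'E'
from bench import manip,cams
import cv2
for n in("scene","top"):
    cv2.imwrite(f"pics/{n}0.png",cams.read_camera(n)[:,:,::-1]); p=cams.camera_params(n); print(n,p)
s=manip.state();print(s["clock"],s["tcp_pos"],s["tcp_rot"],s["force"])
E
```

```text
pics
scene {'vertical_fov': 51.32554942074541, 'cx': 272.7214586835456, 'cy': 207.95158193287767, 'extrinsics': array([[-0.34325483, -0.53988812,  0.76856811,  1.4627855 ],
       [ 0.93913033, -0.18464814,  0.28972277,  0.31129036],
       [-0.01450321,  0.82123437,  0.57040667,  0.74039422],
       [ 0.        ,  0.        ,  0.        ,  1.        ]])}
top {'vertical_fov': 53.34106689606816, 'cx': 282.86102099763093, 'cy': 205.20073864093118, 'extrinsics': array([[ 0.01273304,  0.98378173, -0.17891726,  0.34406693],
       [-0.99991166,  0.01184495, -0.00603112, -0.05055201],
       [-0.00381404,  0.17897825,  0.98384564,  1.05393316],
       [ 0.        ,  0.        ,  0.        ,  1.        ]])}
0.1 [ 0.24627111 -0.62775248  0.23007158] [-1.02638766e-03  9.82584010e-01  1.85816008e-01 -1.44607868e-04] [-0.66360448 -0.55615045  0.5498019 ]
```

View pics/scene0.png

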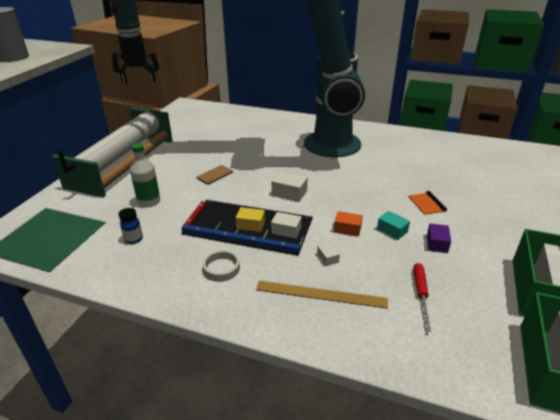

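View pics/top0.png

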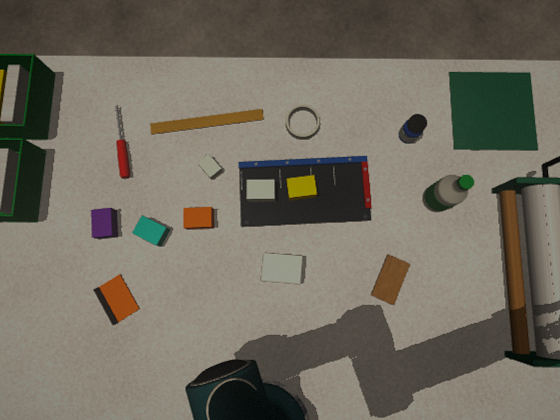

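The white blocks are at top-view pixels (260,190) on the jig, (210,166) small and (283,268) large. The one on the bed fits the description. Turquoise is at (151,230); the orange (199,217) and purple (104,223) blocks are look-alikes. The red end stop is at (367,185). Next I measure them.

```bash
cat > h.py <<'E'
import numpy as np,cv2
from scipy.optimize import least_squares
from scipy.spatial.transform import Rotation as R
from bench import manip,cams,nets
def proj(P,p):
    P=np.atleast_2d(P);E=p["extrinsics"];c=(P-E[:3,3])@E[:3,:3]
    f=210/np.tan(np.radians(p["vertical_fov"])/2)
    return np.c_[p["cx"]+f*c[:,0]/-c[:,2],p["cy"]+f*c[:,1]/c[:,2]]
def ray(uv,p,z):
    f=210/np.tan(np.radians(p["vertical_fov"])/2);E=p["extrinsics"]
    d=E[:3,:3]@np.array([(uv[0]-p["cx"])/f,-(uv[1]-p["cy"])/f,-1]);return E[:3,3]+d*(z-E[2,3])/d[2]
def box(x,y,yaw,z0,dx,dy,h):
    c=np.array([[a,b,q] for q in(0,1) for a in(-.5,.5) for b in(-.5,.5)])*[dx,dy,h]
    return c@R.from_euler('z',yaw).as_matrix().T+[x,y,z0]
def jig2w(j,P):
    P=np.atleast_2d(P); return P@R.from_euler('z',j[2]).as_matrix().T+[j[0],j[1],0]
def grab(n):
    p=cams.camera_params(n); im=cams.read_camera(n); return im,p
def hull(q): return cv2.convexHull(q.astype(np.float32))
def fit(x0,views,dims,freez=False,z0=.008):
    """views: (mask,params). fit box silhouette: mask-contour points lie on projected hull"""
    cs=[]
    for m,p in views:
        c=max(cv2.findContours(m.astype(np.uint8),cv2.RETR_EXTERNAL,cv2.CHAIN_APPROX_NONE)[0],key=cv2.contourArea)
        c=cv2.convexHull(c)[:,0].astype(float)
        # sample evenly on the hull edges
        c2=np.vstack([c,c[:1]]);L=np.r_[0,np.cumsum(np.linalg.norm(np.diff(c2,axis=0),axis=1))]
        t=np.linspace(0,L[-1],60,endpoint=False);cs.append((np.c_[np.interp(t,L,c2[:,0]),np.interp(t,L,c2[:,1])],p))
    def r(v):
        o=[]
        for c,p in cs:
            hh=hull(proj(box(v[0],v[1],v[2],v[3] if freez else z0,*dims),p))
            o+=[cv2.pointPolygonTest(hh,(float(a),float(b)),True)-.4 for a,b in c]
        return np.array(o)
    s=least_squares(r,list(x0)+([z0] if freez else []),x_scale=[.01,.01,.1]+([.01] if freez else []),diff_step=1e-4,loss='soft_l1')
    return s.x,np.sqrt(np.mean(r(s.x)**2))
def mask(im,name,bb=None):
    H=cv2.cvtColor(im,cv2.COLOR_RGB2HSV).astype(int);h,s,v=H[...,0],H[...,1],H[...,2]
    m={'turq':(h>78)&(h<98)&(s>110)&(v>50),'yel':(h>20)&(h<34)&(s>140)&(v>60),'blue':(h>105)&(h<125)&(s>130)&(v>40),
       'red':((h<5)|(h>173))&(s>150)&(v>50),'white':(s<60)&(v>110)}[name]
    if bb is not None:
        k=np.zeros_like(m);l,t,r,b=[int(q) for q in bb];k[max(t,0):b,max(l,0):r]=1;m=m&k
    n,lab,st,_=cv2.connectedComponentsWithStats(m.astype(np.uint8))
    return lab==1+np.argmax(st[1:,4])
E
python3 - <<'E'
from h import *
S=grab("scene");T=grab("top")
B={'turq':((125,205,175,250),(370,205,415,245)),'yel':((280,170,325,205),(225,200,275,240)),'white':((243,176,278,204),(265,205,305,243))}
for k,(b1,b2) in B.items():
    v=[(mask(T[0],k,b1),T[1]),(mask(S[0],k,b2),S[1])]
    c=ray(((b1[0]+b1[2])/2,(b1[1]+b1[3])/2),T[1],.04)
    print(k,[int(m.sum()) for m,_ in v])
    for y0 in (-.6,-.1,.5): print(fit((c[0],c[1],y0),v,(.05,.07,.04),True,0.005))
mb=mask(T[0],'blue',(225,145,380,180));r=mask(T[0],'red',(355,150,380,220))
for m in(mb,r):
    q=cv2.boxPoints(cv2.minAreaRect(np.argwhere(m)[:,::-1].astype(np.float32)));print([ray(a,T[1],.022)[:2].round(3) for a in q],q.round(0).tolist())
a=cv2.resize(T[0][130:290,80:390],None,fx=2.5,fy=2.5,interpolation=cv2.INTER_CUBIC);cv2.imwrite("pics/crop1.png",a[:,:,::-1])
E
```

```text
turq [567, 562]
(array([ 0.46395639,  0.28255163, -0.41724775,  0.00190754]), np.float64(1.3229235916274085))
(array([ 0.46397513,  0.28254807, -0.41644888,  0.00211991]), np.float64(1.3182801399481345))
(array([0.46508455, 0.2833587 , 0.00098029, 0.00302552]), np.float64(2.0011748502622524))
yel [587, 603]
(array([ 0.57868886, -0.08902243,  0.14414011,  0.01382598]), np.float64(0.6085201870480617))
(array([ 0.57868463, -0.08902426,  0.14468355,  0.01381832]), np.float64(0.6085457258081522))
(array([ 0.57852749, -0.08911956,  0.15007295,  0.0137028 ]), np.float64(0.6090702672587638))
white [514, 619]
(array([ 0.56342284,  0.00993126, -0.1562233 ,  0.04144851]), np.float64(2.2603490208288477))
(array([ 0.56321329,  0.00975145, -0.16035551,  0.04129821]), np.float64(2.25931574576728))
(array([ 0.56312203,  0.01040306, -0.01161244,  0.04111866]), np.float64(2.3488319455838713))
[array([0.643, 0.07 ]), array([ 0.663, -0.256]), array([ 0.648, -0.256]), array([0.629, 0.069])] [[239.0, 162.0], [366.0, 156.0], [366.0, 161.0], [239.0, 167.0]]
[array([ 0.646, -0.242]), array([ 0.648, -0.258]), array([ 0.53 , -0.265]), array([ 0.528, -0.249])] [[361.0, 162.0], [367.0, 161.0], [371.0, 207.0], [365.0, 207.0]]
```

View pics/crop1.png

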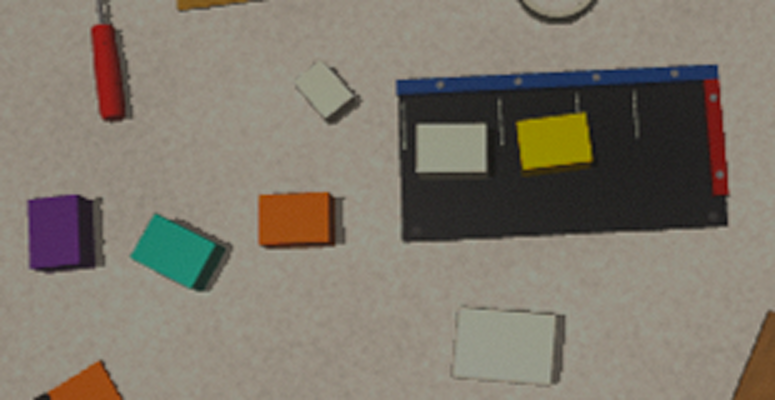

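```bash
cat >> h.py <<'E'
def go(pos,yaw,s=None):
    """tool-frame shift and az (deg) to reach pos with tool x at world yaw (rad), tool down"""
    s=s or manip.state();q=s["tcp_rot"];r=R.from_quat([*q[1:],q[0]])
    t=R.from_euler('z',yaw)*R.from_euler('x',np.pi)
    rv=np.degrees((r.inv()*t).as_rotvec());d=r.inv().apply(np.array(pos)-s["tcp_pos"])
    print("clock",round(s["clock"],2),"tcp",np.round(s["tcp_pos"],4),"F",np.round(s["force"],1),"gap",round(s["finger_gap"],2))
    print("shift",d.round(4),"rot",rv.round(2),"rows>=",max(np.linalg.norm(d)/.0417,np.linalg.norm(rv)/7.16).round(1))
E
python3 - <<'E'
from h import *
s=manip.state();q=s["tcp_rot"];r=R.from_quat([*q[1:],q[0]]);E=cams.camera_params("wrist")
print(E["vertical_fov"],E["cx"],E["cy"]);e=E["extrinsics"];print(r.inv().apply(e[:3,3]-s["tcp_pos"]));print(r.inv().as_matrix()@e[:3,:3])
go((.47,-.09,.32),.06)
E
```

```text
62.250480469515274 277.4106000537801 215.48015070817064
[ 7.49119477e-02 -2.27066569e-05 -1.43556230e-01]
[[ 3.19210369e-04  9.56309229e-01  2.92356898e-01]
 [ 9.99999937e-01 -2.59428052e-04 -2.43253736e-04]
 [-1.56780213e-04  2.92356957e-01 -9.56309252e-01]]
clock 0.2 tcp [ 0.2463 -0.6279  0.2304] F [ 0.1 -0.1 -0.3] gap 1.0
shift [ 0.4047 -0.4193 -0.0889] rot [-8.000e-02  1.000e-02  1.798e+01] rows>= 14.1
```

>>> apply_moves:
  motion:
    - {"tx":0.03,"ty":-0.03,"tz":-0.03}
    - {"tx":0.06,"ty":-0.06,"tz":-0.05,"az":2}
    - {"tx":0.09,"ty":-0.09,"tz":-0.07,"az":4}
    - {"tx":0.12,"ty":-0.12,"tz":-0.09,"az":6}
    - {"tx":0.15,"ty":-0.15,"tz":-0.09,"az":8}
    - {"tx":0.18,"ty":-0.18,"tz":-0.09,"az":10}
    - {"tx":0.21,"ty":-0.21,"tz":-0.09,"az":12}
    - {"tx":0.24,"ty":-0.24,"tz":-0.09,"az":14}
    - {"tx":0.27,"ty":-0.27,"tz":-0.09,"az":16}
    - {"tx":0.3,"ty":-0.3,"tz":-0.09,"az":18}
    - {"tx":0.33,"ty":-0.33,"tz":-0.09,"az":18}
    - {"tx":0.36,"ty":-0.36,"tz":-0.09,"az":18}

```text
$.motion[0]: bad value
```

```bash
python3 - <<'E'
from h import *
go((.47,-.09,.32),.06)
E
```

```text
clock 0.2 tcp [ 0.2463 -0.6279  0.2304] F [ 0.1 -0.1 -0.3] gap 1.0
shift [ 0.4047 -0.4193 -0.0889] rot [-8.000e-02  1.000e-02  1.798e+01] rows>= 14.1
```

>>> apply_moves:
  motion:
    - {"ax":0,"ay":0,"az":5,"tx":0.1,"ty":-0.1,"tz":-0.09,"jaw":-1}
    - {"ax":0,"ay":0,"az":18,"tx":0.4,"ty":-0.42,"tz":-0.09,"jaw":-1}
    - {"ax":0,"ay":0,"az":18,"tx":0.4,"ty":-0.42,"tz":-0.09,"jaw":-1}
    - {"ax":0,"ay":0,"az":18,"tx":0.4,"ty":-0.42,"tz":-0.09,"jaw":-1}
    - {"ax":0,"ay":0,"az":18,"tx":0.4,"ty":-0.42,"tz":-0.09,"jaw":-1}
    - {"ax":0,"ay":0,"az":18,"tx":0.4,"ty":-0.42,"tz":-0.09,"jaw":-1}
    - {"ax":0,"ay":0,"az":18,"tx":0.4,"ty":-0.42,"tz":-0.09,"jaw":-1}
    - {"ax":0,"ay":0,"az":18,"tx":0.4,"ty":-0.42,"tz":-0.09,"jaw":-1}
    - {"ax":0,"ay":0,"az":18,"tx":0.4,"ty":-0.42,"tz":-0.09,"jaw":-1}
    - {"ax":0,"ay":0,"az":18,"tx":0.4,"ty":-0.42,"tz":-0.09,"jaw":-1}
    - {"ax":0,"ay":0,"az":18,"tx":0.4,"ty":-0.42,"tz":-0.09,"jaw":-1}
    - {"ax":0,"ay":0,"az":18,"tx":0.4,"ty":-0.42,"tz":-0.09,"jaw":-1}

```text
clock: 1.2
tcp_pos: [0.4317, -0.1728, 0.3105]
tcp_rot: [0.0, 1.0, 0.03, 0.0]
force: [0.6, -0.9, 0.6]
finger_gap: 0.998
finger_force: 0.0
```

```bash
python3 - <<'E'
from h import *
go((.47,-.09,.32),.06)
E
```

```text
clock 1.2 tcp [ 0.4317 -0.1728  0.3105] F [ 0.6 -0.9  0.6] gap 1.0
shift [ 0.0431 -0.0804 -0.0095] rot [ 0.02 -0.03 -0.04] rows>= 2.2
```

>>> apply_moves:
  motion:
    - {"ax":0,"ay":0,"az":0,"tx":0,"ty":0,"tz":0,"jaw":-1}
    - {"ax":0,"ay":0,"az":0,"tx":0,"ty":0,"tz":0,"jaw":-1}
    - {"ax":0,"ay":0,"az":0,"tx":0,"ty":0,"tz":0,"jaw":-1}

```text
clock: 1.45
tcp_pos: [0.4315, -0.1747, 0.31]
tcp_rot: [0.0, 1.0, 0.03, -0.0]
force: [0.1, 0.6, -0.4]
finger_gap: 1.005
finger_force: 0.0
```

```bash
python3 - <<'E'
from h import *
go((.47,-.09,.32),.06)
W=grab("wrist");cv2.imwrite("pics/w1.png",W[0][:,:,::-1])
E
```

```text
clock 1.45 tcp [ 0.4315 -0.1747  0.31  ] F [ 0.1  0.6 -0.4] gap 1.0
shift [ 0.0436 -0.0822 -0.0101] rot [0.03 0.03 0.05] rows>= 2.2
```

View pics/w1.png

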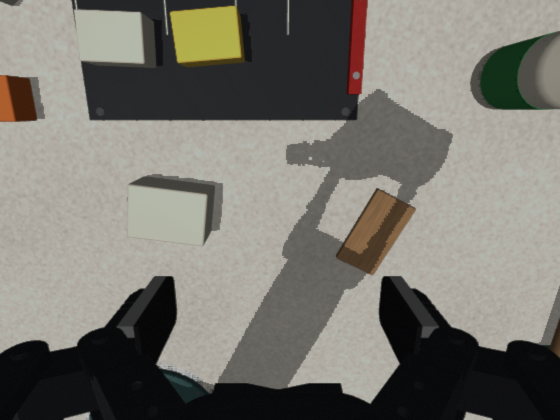

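>>> apply_moves:
  motion:
    - {"ax":0,"ay":0,"az":0,"tx":0.13,"ty":-0.08,"tz":0,"jaw":-1}
    - {"ax":0,"ay":0,"az":0,"tx":0.13,"ty":-0.08,"tz":0,"jaw":-1}
    - {"ax":0,"ay":0,"az":0,"tx":0.13,"ty":-0.08,"tz":0,"jaw":-1}
    - {"ax":0,"ay":0,"az":0,"tx":0.13,"ty":-0.08,"tz":0,"jaw":-1}
    - {"ax":0,"ay":0,"az":0,"tx":0.13,"ty":-0.08,"tz":0,"jaw":-1}
    - {"ax":0,"ay":0,"az":0,"tx":0.13,"ty":-0.08,"tz":0,"jaw":-1}
    - {"ax":0,"ay":0,"az":0,"tx":0.13,"ty":-0.08,"tz":0,"jaw":-1}
    - {"ax":0,"ay":0,"az":0,"tx":0.13,"ty":-0.08,"tz":0,"jaw":-1}

```text
clock: 2.17
tcp_pos: [0.5556, -0.0889, 0.3098]
tcp_rot: [0.0, 1.0, 0.029, -0.0]
force: [-0.6, -0.1, 0.9]
finger_gap: 1.001
finger_force: 0.0
```

```bash
python3 - <<'E'
from h import *
W=grab("wrist");cv2.imwrite("pics/w2.png",W[0][:,:,::-1]);import pickle;pickle.dump(W,open("w2.pkl","wb"))
s=manip.state();print(s["clock"],s["tcp_pos"])
E
```

```text
2.2167 [ 0.55563709 -0.08870523  0.31003023]
```

View pics/w2.png

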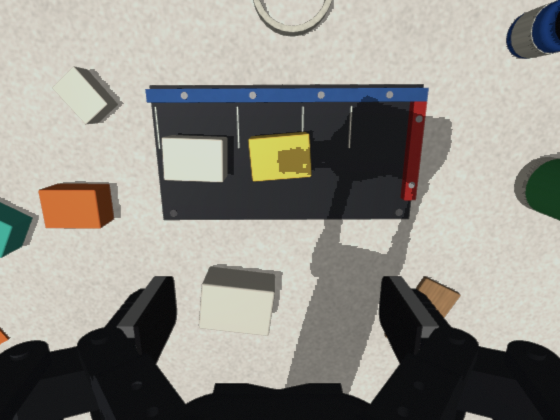

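```bash
cat >> h.py <<'E'
def edges(im,p,box3,x0,jig=None): pass
E
python3 - <<'E'
from h import *
import pickle
W=pickle.load(open("w2.pkl","rb"));im,p=W
H=cv2.cvtColor(im,cv2.COLOR_RGB2HSV).astype(int)
for n,(u,v) in dict(fence=(300,95),fence_sh=(360,97),red=(415,110),red_sh=(412,180),yel=(270,150),yel_sh=(292,160),wh=(195,150),wside=(195,178),bed=(190,195),yside=(275,178)).items(): print(n,H[v,u])
def m(bb,hlo,hhi,smin,vmin,smax=256):
    h,s,v=H[...,0],H[...,1],H[...,2]
    if hlo>hhi: c=(h>=hlo)|(h<=hhi)
    else: c=(h>=hlo)&(h<=hhi)
    k=np.zeros(h.shape,bool);l,t,r,b=bb;k[t:b,l:r]=1
    c=(c&k&(s>=smin)&(s<smax)&(v>=vmin)).astype(np.uint8)
    c=cv2.morphologyEx(c,cv2.MORPH_CLOSE,np.ones((5,5)));return c
F=m((140,80,440,108),105,125,120,20);Rd=m((395,95,435,210),172,6,120,25);Y=m((240,125,320,190),20,34,130,20);Wh=m((158,130,234,190),0,179,0,70,80)
T=F*60+Rd*120+Y*180+Wh*240;cv2.imwrite("pics/m.png",T)
# jig fit
jf,e=fit((.64,-.09,.06),[(F,p)],(.015,.33,.014),False,.008);print("fence",jf,e)
jr,e=fit((.6,-.25,.06),[(Rd,p)],(.12,.015,.014),False,.008);print("red",jr,e)
print("jig origin from fence",jf[:2]-.0575*np.array([np.cos(jf[2]),np.sin(jf[2])]))
for n,M,x in(("yel",Y,(.58,-.089,.14)),("white",Wh,(.57,.01,0))):
    for fz in(0,1):print(n,M.sum(),fit(x,[(M,p)],(.05,.07,.04),fz,.008))
j=np.r_[jf[:2]-.0575*np.array([np.cos(jf[2]),np.sin(jf[2])]),jf[2]]
print("corner",jig2w(j,[.05,-.15,0]))
d=np.r_[jr[:2]-j[:2]];print("red in jig",R.from_euler('z',-j[2]).apply([*d,0]))
E
```

```text
fence [109 163 142]
fence_sh [108 165 141]
red [  1 193 156]
red_sh [  0 195  90]
yel [ 29 146 213]
yel_sh [ 23 163 139]
wh [ 44  15 220]
wside [ 42  17 220]
bed [110  14  54]
yside [ 28 150 206]
fence [ 0.64706037 -0.09419855  0.06292502] 0.5728573162776706
red [ 0.58847142 -0.25578458  0.06252209] 0.16349263190312968
jig origin from fence [ 0.58967417 -0.09781435]
yel 2751 (array([ 0.57639326, -0.09040765,  0.13464763]), np.float64(0.3551479819012738))
yel 2751 (array([ 0.57692197, -0.09035401,  0.13518111,  0.01201621]), np.float64(0.25012834630553776))
white 3115 (array([ 0.56753299,  0.01449432, -0.00139146]), np.float64(3.7087523805389115))
white 3115 (array([5.71788789e-01, 7.17160419e-03, 8.40491502e-21, 3.75649481e-02]), np.float64(2.525731144287213))
corner [[ 0.64900774 -0.24437331  0.        ]]
red in jig [-0.01113408 -0.15758194  0.        ]
```

View pics/m.png

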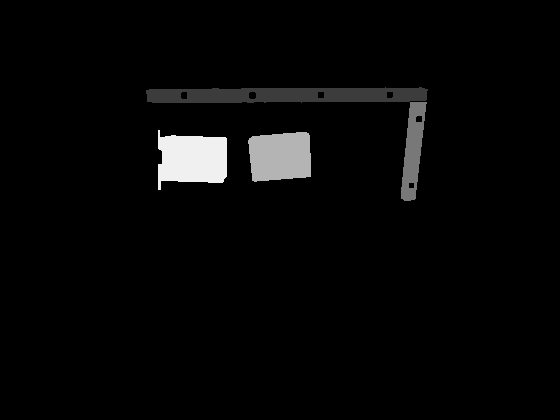

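```bash
python3 - <<'E'
from h import *
import pickle
im,p=pickle.load(open("w2.pkl","rb"))
H=cv2.cvtColor(im,cv2.COLOR_RGB2HSV).astype(int)
M=((H[...,1]<80)&(H[...,2]>75));k=np.zeros_like(M);k[130:190,161:234]=1
M=cv2.morphologyEx((M&k).astype(np.uint8),cv2.MORPH_OPEN,np.ones((9,9)))
print(cv2.boundingRect(M))
j=np.array([.5897,-.0978,.0627])
for fz in(0,1):
    x,e=fit((.57,.01,0),[(M,p)],(.05,.07,.04),fz,.008);print(x,e)
    print("white jig",R.from_euler('z',-j[2]).apply([*(x[:2]-j[:2]),0]),x[2]-j[2])
y=[.5764,-.0904];print("yel jig",R.from_euler('z',-j[2]).apply([*(y-j[:2]),0]),.135-j[2])
E
```

```text
(161, 136, 65, 47)
[0.56749055 0.01229423 0.        ] 0.5648056666993982
white jig [-0.01526742  0.11126951  0.        ] -0.0627
[0.56692688 0.0132445  0.02512644 0.00428449] 0.3476342419660427
white jig [-0.01577044  0.11225324  0.        ] -0.03757356173521542
yel jig [-0.01281019  0.00821882  0.        ] 0.0723
```

```bash
python3 - <<'E'
from h import *
import pickle
im,p=pickle.load(open("w2.pkl","rb"));j=np.array([.5897,-.0978,.0627])
for z in(0.04,.06):print(z,[ray(a,p,z)[:2].round(3) for a in((200,285),(203,331),(268,334),(275,279),(208,267))])
go([*jig2w(j,[-.07,.112,0])[0][:2],.1],j[2])
go([*jig2w(j,[-.07,.112,0])[0][:2],.011],j[2])
E
```

```text
0.04 [array([0.402, 0.005]), array([0.331, 0.001]), array([ 0.331, -0.089]), array([ 0.416, -0.094]), array([ 0.429, -0.006])]
0.06 [array([0.413, 0.001]), array([ 0.346, -0.003]), array([ 0.346, -0.089]), array([ 0.427, -0.093]), array([ 0.439, -0.01 ])]
clock 2.22 tcp [ 0.5556 -0.0887  0.31  ] F [ 0.1 -0.2  0.3] gap 1.0
shift [-0.037  -0.1006  0.21  ] rot [ 0.01  0.03 -0.32] rows>= 5.7
clock 2.22 tcp [ 0.5556 -0.0887  0.31  ] F [ 0.1 -0.2  0.3] gap 1.0
shift [-0.037  -0.1007  0.299 ] rot [ 0.01  0.03 -0.32] rows>= 7.6
```

>>> apply_moves:
  motion:
    - {"ax":0,"ay":0,"az":0,"tx":-0.037,"ty":-0.1,"tz":0.1,"jaw":0.18}
    - {"ax":0,"ay":0,"az":-0.3,"tx":-0.037,"ty":-0.1,"tz":0.1,"jaw":0.18}
    - {"ax":0,"ay":0,"az":-0.3,"tx":-0.037,"ty":-0.1,"tz":0.1,"jaw":0.18}
    - {"ax":0,"ay":0,"az":-0.3,"tx":-0.037,"ty":-0.1,"tz":0.1,"jaw":0.18}
    - {"ax":0,"ay":0,"az":-0.3,"tx":-0.037,"ty":-0.1,"tz":0.22,"jaw":0.18}
    - {"ax":0,"ay":0,"az":-0.3,"tx":-0.037,"ty":-0.1,"tz":0.22,"jaw":0.18}
    - {"ax":0,"ay":0,"az":-0.3,"tx":-0.037,"ty":-0.1,"tz":0.22,"jaw":0.18}
    - {"ax":0,"ay":0,"az":-0.3,"tx":-0.037,"ty":-0.1,"tz":0.26,"jaw":0.18}
    - {"ax":0,"ay":0,"az":-0.3,"tx":-0.037,"ty":-0.1,"tz":0.28,"jaw":0.18}
    - {"ax":0,"ay":0,"az":-0.3,"tx":-0.037,"ty":-0.1,"tz":0.29,"jaw":0.18}
    - {"ax":0,"ay":0,"az":-0.3,"tx":-0.037,"ty":-0.1,"tz":0.298,"jaw":0.18}
    - {"ax":0,"ay":0,"az":-0.3,"tx":-0.037,"ty":-0.1,"tz":0.298,"jaw":0.18}

```text
clock: 3.22
tcp_pos: [0.5133, 0.0099, 0.0117]
tcp_rot: [-0.0, 0.999, 0.032, -0.0]
force: [-0.2, -0.1, 0.6]
finger_gap: 0.41
finger_force: 0.0
```

```bash
python3 - <<'E'
from h import *
j=np.array([.5897,-.0978,.0627])
go([*jig2w(j,[-.011,.112,0])[0][:2],.011],j[2])
E
```

```text
clock 3.22 tcp [0.5133 0.0099 0.0117] F [-0.2 -0.1  0.6] gap 0.41
shift [0.0585 0.0004 0.0006] rot [-0.    0.05  0.07] rows>= 1.4
```

>>> apply_moves:
  motion:
    - {"ax":0,"ay":0,"az":0,"tx":0.008,"ty":0,"tz":0,"jaw":0.18}
    - {"ax":0,"ay":0,"az":0,"tx":0.015,"ty":0,"tz":0,"jaw":0.18}
    - {"ax":0,"ay":0,"az":0,"tx":0.02,"ty":0,"tz":0,"jaw":0.18}
    - {"ax":0,"ay":0,"az":0,"tx":0.024,"ty":0,"tz":0,"jaw":0.18}
    - {"ax":0,"ay":0,"az":0,"tx":0.028,"ty":0,"tz":0,"jaw":0.18}
    - {"ax":0,"ay":0,"az":0,"tx":0.032,"ty":0,"tz":0,"jaw":0.18}
    - {"ax":0,"ay":0,"az":0,"tx":0.036,"ty":0,"tz":0,"jaw":0.18}
    - {"ax":0,"ay":0,"az":0,"tx":0.04,"ty":0,"tz":0,"jaw":0.18}
    - {"ax":0,"ay":0,"az":0,"tx":0.044,"ty":0,"tz":0,"jaw":0.18}
    - {"ax":0,"ay":0,"az":0,"tx":0.048,"ty":0,"tz":0,"jaw":0.18}
    - {"ax":0,"ay":0,"az":0,"tx":0.051,"ty":0,"tz":0,"jaw":0.18}
    - {"ax":0,"ay":0,"az":0,"tx":0.054,"ty":0,"tz":0,"jaw":0.18}

```text
clock: 4.22
tcp_pos: [0.5679, 0.014, 0.012]
tcp_rot: [-0.0, 0.999, 0.032, -0.0]
force: [-1.0, 0.2, 0.6]
finger_gap: 0.414
finger_force: 0.7
```

>>> apply_moves:
  motion:
    - {"ax":0,"ay":0,"az":0,"tx":0.001,"ty":0,"tz":0,"jaw":0.18}
    - {"ax":0,"ay":0,"az":0,"tx":0.002,"ty":0,"tz":0,"jaw":0.18}
    - {"ax":0,"ay":0,"az":0,"tx":0.003,"ty":0,"tz":0,"jaw":0.18}
    - {"ax":0,"ay":0,"az":0,"tx":0.004,"ty":0,"tz":0,"jaw":0.18}
    - {"ax":0,"ay":0,"az":0,"tx":0.004,"ty":0,"tz":0,"jaw":0.18}

```text
clock: 4.63
tcp_pos: [0.5713, 0.0143, 0.012]
tcp_rot: [-0.0, 0.999, 0.032, -0.0]
force: [-2.7, 0.7, 1.9]
finger_gap: 0.415
finger_force: 0.9
```

>>> apply_moves:
  motion:
    - {"ax":0,"ay":0,"az":0,"tx":0.001,"ty":0,"tz":0,"jaw":0.18}
    - {"ax":0,"ay":0,"az":0,"tx":0.002,"ty":0,"tz":0,"jaw":0.18}
    - {"ax":0,"ay":0,"az":0,"tx":0.002,"ty":0,"tz":0,"jaw":0.18}

```text
clock: 4.88
tcp_pos: [0.5713, 0.0143, 0.0117]
tcp_rot: [-0.0, 0.999, 0.032, -0.002]
force: [-6.9, -0.6, 5.9]
finger_gap: 0.408
finger_force: 3.8
```

```bash
python3 - <<'E'
from h import *
j=np.array([.5897,-.0978,.0627]);s=manip.state()
print(R.from_euler('z',-j[2]).apply([*(s["tcp_pos"][:2]-j[:2]),0]))
W=grab("wrist");T=grab("top");a=np.hstack([W[0][:, :],cv2.resize(T[0][140:240,225:385],(672,420))]);a=cv2.resize(a,(800,273));cv2.imwrite("pics/p1.png",a[:,:,::-1])
E
```

```text
[-0.01134415  0.11304342  0.        ]
```

View pics/p1.png

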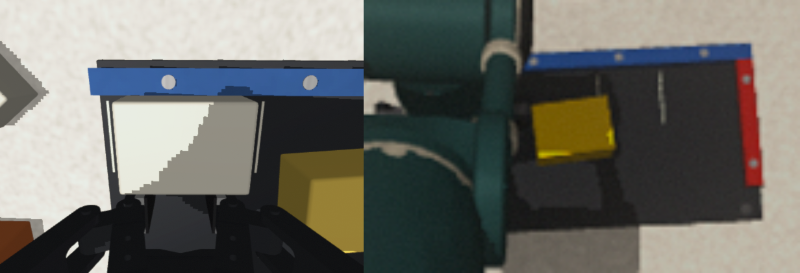

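>>> apply_moves:
  motion:
    - {"ax":0,"ay":0,"az":0,"tx":-0.006,"ty":0,"tz":0,"jaw":0.18}
    - {"ax":0,"ay":0,"az":0,"tx":-0.03,"ty":0,"tz":0,"jaw":0.18}
    - {"ax":0,"ay":0,"az":0,"tx":-0.061,"ty":0,"tz":0,"jaw":0.18}
    - {"ax":0,"ay":0,"az":0,"tx":-0.061,"ty":0.03,"tz":0,"jaw":0.18}
    - {"ax":0,"ay":0,"az":0,"tx":-0.061,"ty":0.06,"tz":0,"jaw":0.18}
    - {"ax":0,"ay":0,"az":0,"tx":-0.061,"ty":0.09,"tz":0,"jaw":0.18}
    - {"ax":0,"ay":0,"az":0,"tx":-0.061,"ty":0.105,"tz":0,"jaw":0.18}
    - {"ax":0,"ay":0,"az":0,"tx":-0.061,"ty":0.105,"tz":0,"jaw":0.18}
    - {"ax":0,"ay":0,"az":0,"tx":-0.055,"ty":0.105,"tz":0,"jaw":0.18}
    - {"ax":0,"ay":0,"az":0,"tx":-0.049,"ty":0.105,"tz":0,"jaw":0.18}
    - {"ax":0,"ay":0,"az":0,"tx":-0.044,"ty":0.105,"tz":0,"jaw":0.18}
    - {"ax":0,"ay":0,"az":0,"tx":-0.04,"ty":0.105,"tz":0,"jaw":0.18}

```text
clock: 5.98
tcp_pos: [0.5413, -0.0919, 0.0121]
tcp_rot: [-0.0, 0.999, 0.033, 0.0]
force: [-1.1, -0.3, 0.4]
finger_gap: 0.413
finger_force: 0.6
```

>>> apply_moves:
  motion:
    - {"ax":0,"ay":0,"az":0,"tx":0.004,"ty":0,"tz":0,"jaw":0.18}
    - {"ax":0,"ay":0,"az":0,"tx":0.008,"ty":0,"tz":0,"jaw":0.18}
    - {"ax":0,"ay":0,"az":0,"tx":0.012,"ty":0,"tz":0,"jaw":0.18}
    - {"ax":0,"ay":0,"az":0,"tx":0.016,"ty":0,"tz":0,"jaw":0.18}
    - {"ax":0,"ay":0,"az":0,"tx":0.02,"ty":0,"tz":0,"jaw":0.18}
    - {"ax":0,"ay":0,"az":0,"tx":0.024,"ty":0,"tz":0,"jaw":0.18}
    - {"ax":0,"ay":0,"az":0,"tx":0.028,"ty":0,"tz":0,"jaw":0.18}
    - {"ax":0,"ay":0,"az":0,"tx":0.031,"ty":0,"tz":0,"jaw":0.18}
    - {"ax":0,"ay":0,"az":0,"tx":0.034,"ty":0,"tz":0,"jaw":0.18}
    - {"ax":0,"ay":0,"az":0,"tx":0.036,"ty":0,"tz":0,"jaw":0.18}
    - {"ax":0,"ay":0,"az":0,"tx":0.037,"ty":0,"tz":0,"jaw":0.18}
    - {"ax":0,"ay":0,"az":0,"tx":0.038,"ty":0,"tz":0,"jaw":0.18}

```text
clock: 6.98
tcp_pos: [0.5777, -0.0906, 0.0121]
tcp_rot: [-0.0, 0.999, 0.032, -0.001]
force: [-5.2, -1.4, 3.0]
finger_gap: 0.409
finger_force: 2.8
```

>>> apply_moves:
  motion:
    - {"ax":0,"ay":0,"az":0,"tx":0.001,"ty":0,"tz":0,"jaw":0.18}
    - {"ax":0,"ay":0,"az":0,"tx":0.001,"ty":0,"tz":0,"jaw":0.18}
    - {"ax":0,"ay":0,"az":0,"tx":0.001,"ty":0,"tz":0,"jaw":0.18}

```text
clock: 7.23
tcp_pos: [0.5777, -0.0905, 0.012]
tcp_rot: [-0.0, 0.999, 0.032, -0.002]
force: [-5.5, -0.2, 4.2]
finger_gap: 0.414
finger_force: 2.9
```

```bash
python3 - <<'E'
from h import *
j=np.array([.5897,-.0978,.0627]);s=manip.state()
print(R.from_euler('z',-j[2]).apply([*(s["tcp_pos"][:2]-j[:2]),0]),s["force"])
E
```

```text
[-0.01152292  0.00803613  0.        ] [-5.47796469 -0.16596239  4.23898723]
```

>>> apply_moves:
  motion:
    - {"ax":0,"ay":0,"az":0,"tx":-0.01,"ty":0,"tz":0,"jaw":0.18}
    - {"ax":0,"ay":0,"az":0,"tx":-0.03,"ty":0,"tz":0,"jaw":0.18}
    - {"ax":0,"ay":0,"az":0,"tx":-0.03,"ty":0,"tz":-0.04,"jaw":0.18}
    - {"ax":0,"ay":0,"az":0,"tx":-0.025,"ty":0,"tz":-0.3,"jaw":0.18}
    - {"ax":0,"ay":0,"az":0,"tx":-0.025,"ty":0,"tz":-0.3,"jaw":-1}
    - {"ax":0,"ay":0,"az":0,"tx":-0.025,"ty":0,"tz":-0.3,"jaw":-1}
    - {"ax":0,"ay":0,"az":0,"tx":-0.025,"ty":0,"tz":-0.3,"jaw":-1}
    - {"ax":0,"ay":0,"az":0,"tx":-0.025,"ty":0,"tz":-0.3,"jaw":-1}
    - {"ax":0,"ay":0,"az":0,"tx":-0.025,"ty":0,"tz":-0.3,"jaw":-1}
    - {"ax":0,"ay":0,"az":0,"tx":-0.025,"ty":0,"tz":-0.3,"jaw":-1}
    - {"ax":0,"ay":0,"az":0,"tx":-0.025,"ty":0,"tz":-0.3,"jaw":-1}
    - {"ax":0,"ay":0,"az":0,"tx":-0.025,"ty":0,"tz":-0.3,"jaw":-1}

```text
clock: 8.23
tcp_pos: [0.5547, -0.0921, 0.3127]
tcp_rot: [0.0, 0.999, 0.032, 0.001]
force: [-0.7, -0.5, -0.5]
finger_gap: 0.999
finger_force: 0.0
```

```bash
python3 - <<'E'
from h import *
j=np.array([.5897,-.0978,.0627])
im,p=grab("wrist")
H=cv2.cvtColor(im,cv2.COLOR_RGB2HSV).astype(int);h,s,v=H[...,0],H[...,1],H[...,2]
pr=lambda P:proj(jig2w(j,P),p)[0]
for n,y,c in(("white",.112,(s<80)&(v>75)),("yel",.008,(h>18)&(h<36)&(s>110)&(v>20))):
    q=proj(box(*jig2w(j,[.025,y,0])[0][:2],j[2],.008,.05,.07,.04),p)
    l,t=q.min(0)-3;r,b=q.max(0)+3
    k=np.zeros(h.shape,bool);k[int(t):int(b)+1,int(l):int(r)+1]=1
    M=cv2.morphologyEx((c&k).astype(np.uint8),cv2.MORPH_OPEN,np.ones((7,7)))
    x,e=fit((*jig2w(j,[.02,y,0])[0][:2],.05),[(M,p)],(.05,.07,.04),False,.008)
    print(n,M.sum(),(l,t,r,b),cv2.boundingRect(M),R.from_euler('z',-j[2]).apply([*(x[:2]-j[:2]),0]),x[2]-j[2],e)
M=mask(im,'blue',(100,40,480,150));x,e=fit((.647,-.094,.06),[(M,p)],(.015,.33,.014),False,.008);print("fence",x,e)
# next: turquoise view
go((.45,.21,.30),j[2]);go((.464,.2825,.25),-.417+np.pi/2)
E
```

```text
white 3078 (np.float64(149.6716497851931), np.float64(97.35191183180162), np.float64(225.7638726151959), np.float64(149.02249782864465)) (153, 101, 69, 46) [0.02467411 0.11341577 0.        ] -0.0010977198535743055 0.3782424441486297
yel 2807 (np.float64(242.96452346214997), np.float64(97.60122541766874), np.float64(311.7119991982009), np.float64(149.24356585292233)) (249, 102, 63, 46) [0.02407261 0.00513155 0.        ] -0.005582121366029993 0.3024557803877488
fence [ 0.64686641 -0.09416938  0.06240822] 0.37214287125118606
clock 8.28 tcp [ 0.5537 -0.0919  0.3107] F [-0.2 -0.2 -0.8] gap 1.0
shift [-0.0839 -0.308   0.0109] rot [-0.03  0.08  0.12] rows>= 7.7
clock 8.28 tcp [ 0.5537 -0.0919  0.3107] F [-0.2 -0.2 -0.8] gap 1.0
shift [-0.0652 -0.3794  0.0609] rot [-7.000e-02  5.000e-02 -6.239e+01] rows>= 9.3
```

>>> apply_moves:
  motion:
    - {"ax":0,"ay":0,"az":-5,"tx":-0.01,"ty":-0.04,"tz":0,"jaw":-1}
    - {"ax":0,"ay":0,"az":-10,"tx":-0.015,"ty":-0.08,"tz":0,"jaw":-1}
    - {"ax":0,"ay":0,"az":-16,"tx":-0.02,"ty":-0.12,"tz":0,"jaw":-1}
    - {"ax":0,"ay":0,"az":-22,"tx":-0.03,"ty":-0.16,"tz":0.02,"jaw":-1}
    - {"ax":0,"ay":0,"az":-28,"tx":-0.04,"ty":-0.2,"tz":0.03,"jaw":-1}
    - {"ax":0,"ay":0,"az":-35,"tx":-0.05,"ty":-0.24,"tz":0.04,"jaw":-1}
    - {"ax":0,"ay":0,"az":-42,"tx":-0.06,"ty":-0.28,"tz":0.06,"jaw":-1}
    - {"ax":0,"ay":0,"az":-49,"tx":-0.065,"ty":-0.32,"tz":0.06,"jaw":-1}
    - {"ax":0,"ay":0,"az":-56,"tx":-0.065,"ty":-0.35,"tz":0.06,"jaw":-1}
    - {"ax":0,"ay":0,"az":-62.4,"tx":-0.065,"ty":-0.379,"tz":0.06,"jaw":-1}
    - {"ax":0,"ay":0,"az":-62.4,"tx":-0.065,"ty":-0.379,"tz":0.06,"jaw":-1}
    - {"ax":0,"ay":0,"az":-62.4,"tx":-0.065,"ty":-0.379,"tz":0.06,"jaw":-1}

```text
clock: 9.28
tcp_pos: [0.463, 0.2824, 0.2487]
tcp_rot: [-0.0, 0.837, 0.546, -0.003]
force: [0.9, -0.4, -0.3]
finger_gap: 1.001
finger_force: 0.0
```

```bash
python3 - <<'E'
from h import *
im,p=grab("wrist");S=grab("scene")
cv2.imwrite("pics/w3.png",im[:,:,::-1])
M=mask(im,'turq');print(M.sum(),cv2.boundingRect(M.astype(np.uint8)))
M2=mask(S[0],'turq',(370,205,415,245));
for v in([(M,p)],[(M,p),(M2,S[1])]):
  for fz in(0,1):
    x,e=fit((.464,.2825,-.417),v,(.05,.07,.04),fz,0.001);print(x,e)
go((x[0],x[1],.012),x[2]+np.pi/2)
E
```

```text
3280 (255, 147, 50, 70)
[ 0.46397606  0.28146522 -0.44696664] 0.6643196149334977
[ 0.46341182  0.28016934 -0.4456353  -0.00613853] 0.31254276426586064
[ 0.46389306  0.28141524 -0.44522389] 0.8869137045803268
[ 4.63810843e-01  2.81286933e-01 -4.42669372e-01  1.02973581e-04] 0.9025828503892063
clock 9.38 tcp [0.464  0.2808 0.2498] F [ 0.1 -0.6 -0.5] gap 1.0
shift [1.200e-03 2.000e-04 2.378e-01] rot [-0.12  0.21  1.43] rows>= 5.7
```

View pics/w3.png

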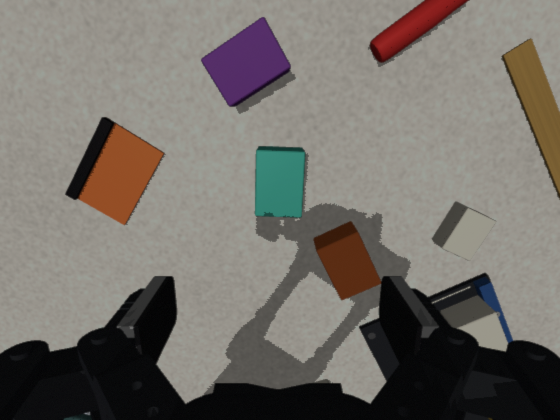

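>>> apply_moves:
  motion:
    - {"ax":0,"ay":0,"az":1.4,"tx":0.001,"ty":0,"tz":0.15,"jaw":-1}
    - {"ax":0,"ay":0,"az":1.4,"tx":0.001,"ty":0,"tz":0.15,"jaw":-1}
    - {"ax":0,"ay":0,"az":1.4,"tx":0.001,"ty":0,"tz":0.15,"jaw":-1}
    - {"ax":0,"ay":0,"az":1.4,"tx":0.001,"ty":0,"tz":0.16,"jaw":-1}
    - {"ax":0,"ay":0,"az":1.4,"tx":0.001,"ty":0,"tz":0.19,"jaw":-1}
    - {"ax":0,"ay":0,"az":1.4,"tx":0.001,"ty":0,"tz":0.215,"jaw":-1}
    - {"ax":0,"ay":0,"az":1.4,"tx":0.001,"ty":0,"tz":0.23,"jaw":-1}
    - {"ax":0,"ay":0,"az":1.4,"tx":0.001,"ty":0,"tz":0.231,"jaw":-1}
    - {"ax":0,"ay":0,"az":1.4,"tx":0.001,"ty":0,"tz":0.231,"jaw":-1}
    - {"ax":0,"ay":0,"az":1.4,"tx":0.001,"ty":0,"tz":0.231,"jaw":0}
    - {"ax":0,"ay":0,"az":1.4,"tx":0.001,"ty":0,"tz":0.231,"jaw":0.5}
    - {"ax":0,"ay":0,"az":1.4,"tx":0.001,"ty":0,"tz":0.231,"jaw":0.5}
  grip_force: 40

```text
clock: 10.38
tcp_pos: [0.4668, 0.2833, 0.0229]
tcp_rot: [0.0, 0.845, 0.535, 0.002]
force: [-1.4, 1.7, 2.1]
finger_gap: 0.606
finger_force: 1.0
```

>>> apply_moves:
  motion:
    - {"ax":0,"ay":0,"az":0,"tx":0,"ty":0,"tz":0,"jaw":1}
    - {"ax":0,"ay":0,"az":0,"tx":0,"ty":0,"tz":0,"jaw":1}
    - {"ax":0,"ay":0,"az":0,"tx":0,"ty":0,"tz":0,"jaw":1}
    - {"ax":0,"ay":0,"az":0,"tx":0,"ty":0,"tz":0,"jaw":1}
    - {"ax":0,"ay":0,"az":0,"tx":0,"ty":0,"tz":0,"jaw":1}

```text
clock: 10.8
tcp_pos: [0.467, 0.2835, 0.0231]
tcp_rot: [0.0, 0.845, 0.535, 0.002]
force: [-0.0, -1.4, 7.0]
finger_gap: 0.575
finger_force: 43.5
```

```bash
python3 - <<'E'
from h import *
j=np.array([.5897,-.0978,.0627])
# pre-place: 25 mm off both stops
go([*jig2w(j,[.01,-.1,0])[0][:2],.12],j[2]+np.pi/2)
E
```

```text
clock 10.8 tcp [0.467  0.2835 0.0231] F [-0.  -1.4  7. ] gap 0.58
shift [-0.3749  0.3311 -0.0971] rot [  0.16  -0.11 -28.87] rows>= 12.2
```

>>> apply_moves:
  motion:
    - {"ax":0,"ay":0,"az":0,"tx":0,"ty":0,"tz":-0.03,"jaw":1}
    - {"ax":0,"ay":0,"az":0,"tx":0,"ty":0,"tz":-0.07,"jaw":1}
    - {"ax":0,"ay":0,"az":0,"tx":-0.01,"ty":0.01,"tz":-0.1,"jaw":1}
    - {"ax":0,"ay":0,"az":-4,"tx":-0.03,"ty":0.03,"tz":-0.1,"jaw":1}
    - {"ax":0,"ay":0,"az":-8,"tx":-0.06,"ty":0.055,"tz":-0.1,"jaw":1}
    - {"ax":0,"ay":0,"az":-12,"tx":-0.09,"ty":0.08,"tz":-0.1,"jaw":1}
    - {"ax":0,"ay":0,"az":-16,"tx":-0.12,"ty":0.105,"tz":-0.1,"jaw":1}
    - {"ax":0,"ay":0,"az":-20,"tx":-0.15,"ty":0.13,"tz":-0.1,"jaw":1}
    - {"ax":0,"ay":0,"az":-24,"tx":-0.18,"ty":0.155,"tz":-0.1,"jaw":1}
    - {"ax":0,"ay":0,"az":-28.9,"tx":-0.2,"ty":0.18,"tz":-0.1,"jaw":1}
    - {"ax":0,"ay":0,"az":-28.9,"tx":-0.22,"ty":0.2,"tz":-0.1,"jaw":1}
    - {"ax":0,"ay":0,"az":-28.9,"tx":-0.22,"ty":0.2,"tz":-0.1,"jaw":1}

```text
clock: 11.8
tcp_pos: [0.5542, -0.0061, 0.1217]
tcp_rot: [0.002, 0.686, 0.728, 0.0]
force: [1.1, 0.6, -0.9]
finger_gap: 0.572
finger_force: 42.8
```

```bash
python3 - <<'E'
from h import *
j=np.array([.5897,-.0978,.0627])
go([*jig2w(j,[.01,-.1,0])[0][:2],.12],j[2]+np.pi/2)
E
```

```text
clock 11.8 tcp [ 0.5542 -0.0061  0.1217] F [ 1.1  0.6 -0.9] gap 0.57
shift [-0.1937  0.0403  0.0023] rot [ 0.13  0.14 -0.18] rows>= 4.7
```

>>> apply_moves:
  motion:
    - {"ax":0,"ay":0,"az":-0.2,"tx":-0.03,"ty":0.007,"tz":0,"jaw":1}
    - {"ax":0,"ay":0,"az":-0.2,"tx":-0.065,"ty":0.014,"tz":0,"jaw":1}
    - {"ax":0,"ay":0,"az":-0.2,"tx":-0.1,"ty":0.021,"tz":0,"jaw":1}
    - {"ax":0,"ay":0,"az":-0.2,"tx":-0.135,"ty":0.028,"tz":0,"jaw":1}
    - {"ax":0,"ay":0,"az":-0.2,"tx":-0.165,"ty":0.034,"tz":0,"jaw":1}
    - {"ax":0,"ay":0,"az":-0.2,"tx":-0.185,"ty":0.039,"tz":0,"jaw":1}
    - {"ax":0,"ay":0,"az":-0.2,"tx":-0.194,"ty":0.04,"tz":0,"jaw":1}
    - {"ax":0,"ay":0,"az":-0.2,"tx":-0.194,"ty":0.04,"tz":0,"jaw":1}
    - {"ax":0,"ay":0,"az":-0.2,"tx":-0.194,"ty":0.04,"tz":0,"jaw":1}
    - {"ax":0,"ay":0,"az":-0.2,"tx":-0.194,"ty":0.04,"tz":0,"jaw":1}

```text
clock: 12.63
tcp_pos: [0.6038, -0.1909, 0.1208]
tcp_rot: [-0.001, 0.683, 0.731, 0.0]
force: [-0.2, -0.0, -1.9]
finger_gap: 0.572
finger_force: 42.7
```

```bash
python3 - <<'E'
from h import *
j=np.array([.5897,-.0978,.0627])
go([*jig2w(j,[.01,-.1,0])[0][:2],.033],j[2]+np.pi/2)
im,p=grab("wrist");cv2.imwrite("pics/w4.png",im[:,:,::-1])
S=grab("scene");M=mask(S[0],'turq',(120,120,330,270));print(cv2.boundingRect(M.astype(np.uint8)))
x,e=fit((*jig2w(j,[.01,-.1,0])[0][:2],j[2]),[(M,S[1])],(.05,.07,.04),False,.098)
print(R.from_euler('z',-j[2]).apply([*(x[:2]-j[:2]),0]),x[2]-j[2],e)
E
```

```text
clock 12.63 tcp [ 0.6038 -0.1909  0.1208] F [-0.2 -0.  -1.9] gap 0.57
shift [-0.0063  0.0018  0.0877] rot [-0.06 -0.07  0.27] rows>= 2.1
(194, 179, 30, 24)
[ 0.00524659 -0.09671731  0.        ] 0.22740277942736867 1.0422248493634105
```

View pics/w4.png

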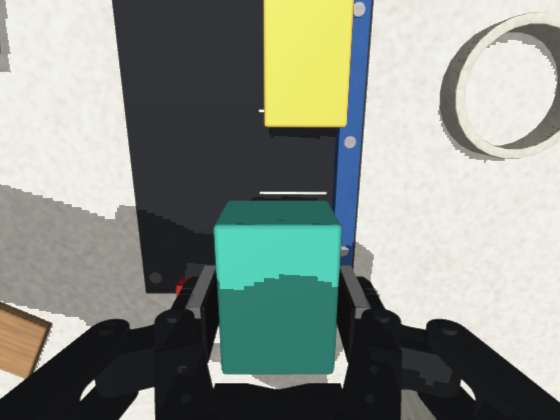

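>>> apply_moves:
  motion:
    - {"ax":0,"ay":0,"az":0.3,"tx":0,"ty":0.002,"tz":0.03,"jaw":1}
    - {"ax":0,"ay":0,"az":0.3,"tx":0,"ty":0.002,"tz":0.055,"jaw":1}
    - {"ax":0,"ay":0,"az":0.3,"tx":0,"ty":0.002,"tz":0.07,"jaw":1}
    - {"ax":0,"ay":0,"az":0.3,"tx":0,"ty":0.002,"tz":0.078,"jaw":1}
    - {"ax":0,"ay":0,"az":0.3,"tx":0,"ty":0.002,"tz":0.082,"jaw":1}
    - {"ax":0,"ay":0,"az":0.3,"tx":0,"ty":0.002,"tz":0.085,"jaw":1}
    - {"ax":0,"ay":0,"az":0.3,"tx":0,"ty":0.002,"tz":0.087,"jaw":1}
    - {"ax":0,"ay":0,"az":0.3,"tx":0,"ty":0.002,"tz":0.087,"jaw":1}
    - {"ax":0,"ay":0,"az":0.3,"tx":0,"ty":0.002,"tz":0.087,"jaw":1}

```text
clock: 13.48
tcp_pos: [0.6074, -0.1927, 0.0353]
tcp_rot: [0.001, 0.685, 0.728, 0.0]
force: [-0.4, -0.2, -1.3]
finger_gap: 0.573
finger_force: 42.7
```

>>> apply_moves:
  motion:
    - {"ax":0,"ay":0,"az":0,"tx":0,"ty":0,"tz":0.001,"jaw":1}
    - {"ax":0,"ay":0,"az":0,"tx":0,"ty":0,"tz":0.002,"jaw":1}
    - {"ax":0,"ay":0,"az":0,"tx":0,"ty":0,"tz":0.002,"jaw":1}

```text
clock: 13.73
tcp_pos: [0.6066, -0.1926, 0.0323]
tcp_rot: [0.0, 0.685, 0.728, 0.0]
force: [0.8, -0.8, -1.9]
finger_gap: 0.574
finger_force: 42.7
```

>>> apply_moves:
  motion:
    - {"ax":0,"ay":0,"az":0,"tx":0,"ty":0,"tz":0.001,"jaw":1}
    - {"ax":0,"ay":0,"az":0,"tx":0,"ty":0,"tz":0.001,"jaw":1}
    - {"ax":0,"ay":0,"az":0,"tx":0,"ty":0,"tz":0.001,"jaw":1}

```text
clock: 13.98
tcp_pos: [0.6066, -0.1926, 0.0313]
tcp_rot: [0.0, 0.685, 0.728, 0.0]
force: [0.9, -0.7, -0.8]
finger_gap: 0.571
finger_force: 42.8
```

>>> apply_moves:
  motion:
    - {"ax":0,"ay":0,"az":0,"tx":0,"ty":0,"tz":0.001,"jaw":1}
    - {"ax":0,"ay":0,"az":0,"tx":0,"ty":0,"tz":0.001,"jaw":1}
    - {"ax":0,"ay":0,"az":0,"tx":0,"ty":0,"tz":0.001,"jaw":1}

```text
clock: 14.23
tcp_pos: [0.6067, -0.1927, 0.0312]
tcp_rot: [0.0, 0.685, 0.728, 0.0]
force: [-3.0, 0.6, 5.3]
finger_gap: 0.572
finger_force: 43.6
```

>>> apply_moves:
  motion:
    - {"ax":0,"ay":0,"az":0,"tx":-0.002,"ty":0.002,"tz":-0.0006,"jaw":1}
    - {"ax":0,"ay":0,"az":0,"tx":-0.004,"ty":0.004,"tz":-0.0006,"jaw":1}
    - {"ax":0,"ay":0,"az":0,"tx":-0.006,"ty":0.006,"tz":-0.0006,"jaw":1}
    - {"ax":0,"ay":0,"az":0,"tx":-0.008,"ty":0.008,"tz":-0.0006,"jaw":1}
    - {"ax":0,"ay":0,"az":0,"tx":-0.01,"ty":0.01,"tz":-0.0006,"jaw":1}
    - {"ax":0,"ay":0,"az":0,"tx":-0.011,"ty":0.011,"tz":-0.0006,"jaw":1}
    - {"ax":0,"ay":0,"az":0,"tx":-0.012,"ty":0.012,"tz":-0.0006,"jaw":1}
    - {"ax":0,"ay":0,"az":0,"tx":-0.012,"ty":0.013,"tz":-0.0006,"jaw":1}
    - {"ax":0,"ay":0,"az":0,"tx":-0.012,"ty":0.013,"tz":-0.0006,"jaw":1}

```text
clock: 14.98
tcp_pos: [0.6201, -0.2037, 0.0312]
tcp_rot: [-0.0, 0.685, 0.729, -0.0]
force: [-3.7, 1.6, 7.1]
finger_gap: 0.57
finger_force: 43.7
```

>>> apply_moves:
  motion:
    - {"ax":0,"ay":0,"az":0,"tx":0,"ty":0.001,"tz":0,"jaw":1}
    - {"ax":0,"ay":0,"az":0,"tx":0,"ty":0.002,"tz":0,"jaw":1}
    - {"ax":0,"ay":0,"az":0,"tx":0,"ty":0.002,"tz":0,"jaw":1}

```text
clock: 15.23
tcp_pos: [0.6209, -0.2038, 0.0312]
tcp_rot: [-0.001, 0.685, 0.729, -0.001]
force: [-7.7, 1.1, 7.9]
finger_gap: 0.576
finger_force: 43.9
```

```bash
cat > c.py <<'E'
from h import *
j=np.array([.5897,-.0978,.0627]);s=manip.state();r=R.from_euler('z',-j[2])
print(s["clock"],"jig",r.apply([*(s["tcp_pos"][:2]-j[:2]),s["tcp_pos"][2]]).round(4),"F",r.apply(s["force"]).round(1),"T",r.apply(s["wrist_torque"]).round(2),s["finger_gap"])
E
python3 c.py
```

```text
15.2333 jig [ 0.0245 -0.1078  0.0312] F [-7.6  1.6  7.9] T [0.21 1.07 0.01] 0.5758770533767932
```

>>> apply_moves:
  motion:
    - {"ax":0,"ay":0,"az":0,"tx":-0.001,"ty":0,"tz":-0.0006,"jaw":1}
    - {"ax":0,"ay":0,"az":0,"tx":-0.002,"ty":0,"tz":-0.0006,"jaw":1}
    - {"ax":0,"ay":0,"az":0,"tx":-0.003,"ty":0,"tz":-0.0006,"jaw":1}
    - {"ax":0,"ay":0,"az":0,"tx":-0.004,"ty":0,"tz":-0.0006,"jaw":1}
    - {"ax":0,"ay":0,"az":0,"tx":-0.004,"ty":0,"tz":-0.0006,"jaw":1}

```text
clock: 15.65
tcp_pos: [0.621, -0.2055, 0.0312]
tcp_rot: [-0.003, 0.685, 0.728, -0.0]
force: [-6.0, 7.9, 8.3]
finger_gap: 0.577
finger_force: 43.8
```

```bash
python3 c.py
```

```text
15.65 jig [ 0.0245 -0.1095  0.0312] F [-5.5  8.2  8.3] T [1.22 0.77 0.07] 0.5765733966449152
```

>>> apply_moves:
  motion:
    - {"ax":0,"ay":0,"az":0,"tx":-0.001,"ty":0,"tz":-0.0003,"jaw":1}
    - {"ax":0,"ay":0,"az":0,"tx":-0.002,"ty":0,"tz":-0.0003,"jaw":1}
    - {"ax":0,"ay":0,"az":0,"tx":-0.002,"ty":0,"tz":-0.0003,"jaw":1}
    - {"ax":0,"ay":0,"az":0,"tx":-0.002,"ty":0.0005,"tz":-0.0003,"jaw":1}

```text
clock: 15.98
tcp_pos: [0.6212, -0.2078, 0.0313]
tcp_rot: [-0.003, 0.685, 0.728, -0.0]
force: [-7.6, 5.1, 8.2]
finger_gap: 0.579
finger_force: 43.9
```

```bash
python3 c.py; python3 - <<'E'
from h import *
j=np.array([.5897,-.0978,.0627]);back=lambda x:(R.from_euler('z',-j[2]).apply([*(x[:2]-j[:2]),0])[:2].round(4),round(x[2]-j[2],3))
im,p=grab("wrist");cv2.imwrite("pics/w5.png",im[:,:,::-1])
H=cv2.cvtColor(im,cv2.COLOR_RGB2HSV).astype(int);h,s,v=H[...,0],H[...,1],H[...,2]
M=(h>76)&(h<98)&(s>90)&(v>25);M[300:]&=True
n,l,st,_=cv2.connectedComponentsWithStats(M.astype(np.uint8));M=l==1+np.argmax(st[1:,4])
x,e=fit((*jig2w(j,[.02,-.11,0])[0][:2],j[2]),[(M,p)],(.05,.07,.04),False,.008);print("turq",M.sum(),back(x),e)
E
```

```text
15.9833 jig [ 0.0245 -0.1118  0.0313] F [-7.3  5.6  8.2] T [1.02 1.09 0.09] 0.5789964196848774
turq 20714 (array([ 0.025 , -0.1149]), np.float64(0.005)) 0.9740830533254394
```

View pics/w5.png

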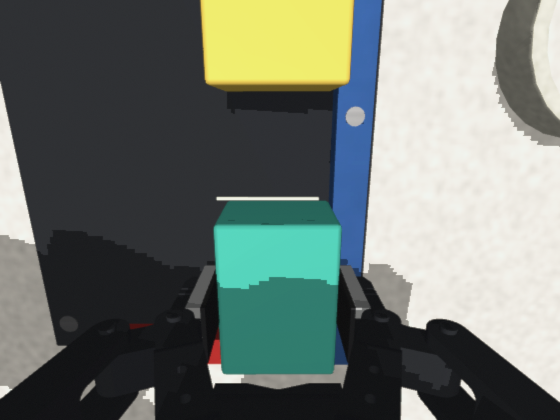

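The picture shows the turquoise block held over the corner: yellow is ahead at (277,45), the fence is on the right and the red stop is at (215,350). The last push slipped, so what I felt before was friction. I'll reduce the down force and press on.

>>> apply_moves:
  motion:
    - {"ax":0,"ay":0,"az":0,"tx":-0.001,"ty":0,"tz":-0.001,"jaw":1}
    - {"ax":0,"ay":0,"az":0,"tx":-0.002,"ty":0,"tz":-0.001,"jaw":1}
    - {"ax":0,"ay":0,"az":0,"tx":-0.002,"ty":0,"tz":-0.001,"jaw":1}
    - {"ax":0,"ay":0,"az":0,"tx":-0.002,"ty":0,"tz":-0.001,"jaw":1}

```text
clock: 16.37
tcp_pos: [0.6212, -0.2084, 0.0315]
tcp_rot: [-0.004, 0.685, 0.728, 0.0]
force: [-4.3, 8.6, 5.1]
finger_gap: 0.577
finger_force: 43.4
```

```bash
python3 c.py
```

```text
16.3667 jig [ 0.0245 -0.1124  0.0315] F [-3.7  8.9  5.1] T [1.63 0.68 0.04] 0.5767025206930815
```

>>> apply_moves:
  motion:
    - {"ax":0,"ay":0,"az":0,"tx":-0.001,"ty":0.0005,"tz":-0.0003,"jaw":1}
    - {"ax":0,"ay":0,"az":0,"tx":-0.002,"ty":0.001,"tz":-0.0003,"jaw":1}
    - {"ax":0,"ay":0,"az":0,"tx":-0.002,"ty":0.001,"tz":-0.0003,"jaw":1}
    - {"ax":0,"ay":0,"az":0,"tx":-0.002,"ty":0.001,"tz":-0.0003,"jaw":1}

```text
clock: 16.7
tcp_pos: [0.6212, -0.2085, 0.0315]
tcp_rot: [-0.006, 0.685, 0.728, 0.0]
force: [-7.5, 15.5, 6.7]
finger_gap: 0.571
finger_force: 43.7
```

```bash
python3 c.py
```

```text
16.7 jig [ 0.0245 -0.1125  0.0315] F [-6.6 16.   6.7] T [2.45 0.82 0.03] 0.5713546954357827
```

>>> apply_moves:
  motion:
    - {"ax":0,"ay":0,"az":0,"tx":0,"ty":0.001,"tz":-0.0003,"jaw":1}
    - {"ax":0,"ay":0,"az":0,"tx":0,"ty":0.002,"tz":-0.0006,"jaw":1}
    - {"ax":0,"ay":0,"az":0,"tx":0,"ty":0.003,"tz":-0.0006,"jaw":1}
    - {"ax":0,"ay":0,"az":0,"tx":0,"ty":0.003,"tz":-0.0006,"jaw":1}
    - {"ax":0,"ay":0,"az":0,"tx":0,"ty":0.003,"tz":-0.0006,"jaw":1}
    - {"ax":0,"ay":0,"az":0,"tx":0,"ty":0.003,"tz":-0.0006,"jaw":1}

```text
clock: 17.2
tcp_pos: [0.6214, -0.2085, 0.0316]
tcp_rot: [-0.008, 0.685, 0.728, -0.001]
force: [-14.2, 12.7, 9.6]
finger_gap: 0.572
finger_force: 44.1
```

```bash
python3 c.py; python3 - <<'E'
from h import *
j=np.array([.5897,-.0978,.0627]);back=lambda x:(R.from_euler('z',-j[2]).apply([*(x[:2]-j[:2]),0])[:2].round(4),round(x[2]-j[2],3))
im,p=grab("wrist");S=grab("scene")
H=cv2.cvtColor(im,cv2.COLOR_RGB2HSV).astype(int);h,s,v=H[...,0],H[...,1],H[...,2]
M=(h>76)&(h<98)&(s>90)&(v>25)
n,l,st,_=cv2.connectedComponentsWithStats(M.astype(np.uint8));M=l==1+np.argmax(st[1:,4])
x,e=fit((*jig2w(j,[.02,-.11,0])[0][:2],j[2]),[(M,p)],(.05,.07,.04),False,.008);print("turq",back(x),e)
cv2.imwrite("pics/end.png",cv2.resize(S[0][150:280,150:350],(800,520),interpolation=cv2.INTER_CUBIC)[:,:,::-1])
E
```

```text
17.2 jig [ 0.0247 -0.1124  0.0316] F [-13.3  13.6   9.6] T [2.29 2.03 0.11] 0.5724358026659989
turq (array([ 0.0252, -0.1153]), np.float64(0.004)) 0.7776375794931795
```

View pics/end.png

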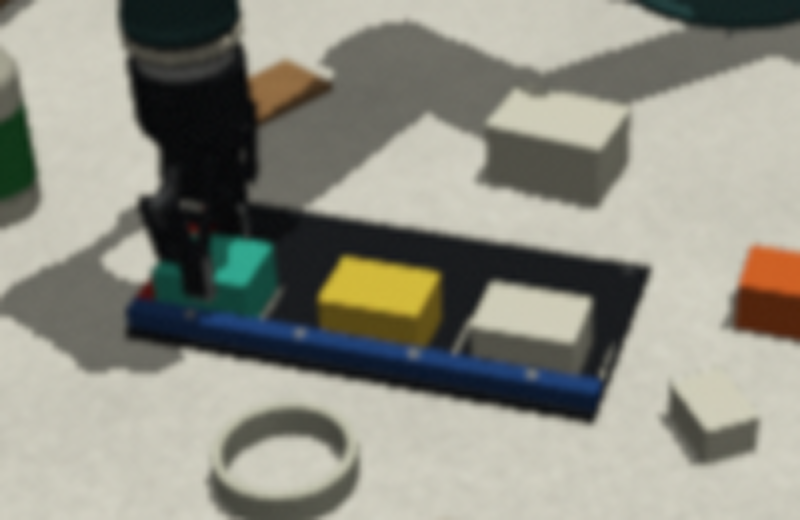

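The final picture shows turquoise in the corner at (215,275) with yellow and white flush along the fence. Measured, turquoise sits at jig (25.2, -115.3) mm with about 13 N towards each stop.

```bash
python3 -c "
from bench import manip
print(manip.sign_off())"
```

```text
the job is handed in; nothing more can be done
None
```

I handed the job in at about 17 s: white and yellow lie flush on the blue fence, and the gripper still holds turquoise pressed into the corner with about 13 N towards the fence and the end stop each; no judging result came back.

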